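# Close up the bag sealer after servicing and switch it back on

### The job

The bag sealer has just been serviced and its hood is still open. Take the screwdriver that was left inside and put it in the steel tool tray, then lower the heavy hood gently, holding it back all the way so that it does not slam, until it is fully shut, and turn the wing latch on its top a quarter turn clockwise to lock it. Last, push the mains lever over to on; leave the other things on the bench alone.

Things in the scene. Friction and masses are not known exactly. Their poses are not given: they have to be found in the camera images.
- sealer: The bag sealer, a bench machine screwed to the bench. Origin: centre of the underside of its chassis; x axis to its rear (away from the robot), y axis along the machine to its left end, z up; 'machine (x, y, z)' below means mm in this frame. Its chassis is an open tray 190 (x) by 360 (y) with a thin rim up to z 30.
- chassis_floor (a point): Middle of the chassis floor, machine (0, 0, 12). In the chassis stand a transformer at machine y 97 to 159, up to z 78, and a circuit board at y -164 to -92, up to z 48; between them the floor is free but for the screwdriver.
- jaw (a point): Middle of the sealing jaw, the aluminium bars and cast arm in front of the chassis: fixed, machine x -222 to -100, y -180 to 180, up to z 94.
- switch_box (a point): Centre of the top of the grey mains switch box on the machine's left end, machine (-30, 217, 65); box x -80 to 20, y 182 to 252, up to z 65.
- hood (a joint): Angle of the hood in rad: 0 fully shut, grows as its front lifts; stop at 1.28, where it starts, leaning back past its balance (at about 0.9). About 1.2 kg on a plain hinge with about 0.2 N m of friction, no spring and little damping: below about 0.7 it falls shut and slams unless held back all the way. Holding it near shut takes about 5 N up or 14 N rearward at the handle.
- hood_top (a point): Centre of the hood's flat top. The hood is a blue-grey sheet-steel shell, open below, 190 deep, 360 wide, 125 high; front face upright, upper front edge bevelled. Shut, its front face is at machine x -95 and its top at machine z 155, where this point is machine (22, 0, 155).
- hood_hinge (a point): Middle of the hood's hinge line, at its lower rear edge, machine (95, 0, 30). The line runs along the machine's y axis.
- hood_handle (a point): Middle of the round grip bar of the hood's steel D handle: 12 mm in diameter, 110 long, parallel to the hinge line, its centre 42 mm clear of the hood's front face. With the hood shut it is 232 mm in front of the hinge line and 85 mm above it; it swings on that arc (radius 247), so with the hood open it is above the hinge and the handle's legs point down to the front face.
- latch (a joint): Turn of the wing latch in rad: 0 unlocked (wing runs front to back), 1.571 locked (wing along the machine's length, end stop). Grows clockwise seen from above. Stays where left; turning takes about 0.06 N m.
- latch_wing (a point): Centre of the black wing of the quarter-turn latch on the hood's top: wing 70 long, 14 thick, 22 high, its underside 12 and its top 34 mm above the hood's top. Its x axis runs along the wing, its z axis is the turning axis, upward when the hood is shut (then at machine (20, -100, 178)). It moves with the hood.
- switch (a joint): Angle of the mains lever in rad: 0 off (leaning 0.5 rad to the front, toward the robot), 1.0 on (leaning 0.5 rad to the rear, end stop). Stays where left; about 2 N at the grip moves it.
- switch_grip (a point): Centre of the black round grip of the mains lever, 25 mm in diameter, 52 long, end rounded. Pivot at machine (-30, 217, 55), 80 mm from this point; the grip's end is 102 mm from the pivot. The lever swings in the machine's x-z plane.
- screwdriver: A screwdriver 150 mm long lying flat on the floor of the chassis: black eight-sided handle 85 long and 28 mm across flats (thick end, toward the front), then a thin steel shank. Origin on its underside at mid length; x axis from handle to blade tip. Mass 0.12 kg.
- driver_handle (a point): Centre of the screwdriver's handle, 35 mm behind the middle of the screwdriver toward the handle end and 14 mm above its underside. Axes as the screwdriver's.
- tray: Open steel tool tray fixed to the bench to the right of the sealer, outside 200 (x) by 120 (y), walls 3 thick and 32 high, floor 3 thick. Origin: centre of its underside; x axis along its long side.
- tape: A roll of brown packing tape lying flat, 110 across, 48 high. Bystander, leave alone.
- carton: A closed cardboard carton 140 by 100 by 80 high. Bystander, leave alone.
- leaflets: A stack of leaflets 140 by 100, 40 high. Bystander, leave alone.
- spanner: A flat steel combination spanner 180 long lying on the bench. Bystander, leave alone.
There are look-alikes about, which are no part of the job. Several things have the shape of the screwdriver; the one meant has the colours described above.

How it is judged:
By the outcome, as a careful person would: the job done as asked, in the order asked, and still so for the second after the job is handed in, with the robot touching nothing.
It also fails if it takes over 72 s, if anything falls off the work surface, if the arm or the gripper's body presses on something with over 40 N, if the wrist force passes 120 N, or if a joint passes its speed limit or range.

### The arm

A 6-joint arm with a two-finger parallel gripper is mounted at the origin on the work surface. World frame = base frame: x ahead of the robot, y to its left, z up, the work surface at z = 0. Lengths are in m, angles in rad, forces in N, time in s.
With the tool pointing down it reaches from about 0.35 to 1 m from the base axis. Payload 7.1 kg.
Tool frame: the origin (TCP) lies between the finger pads; the fingertips stand 22 mm ahead of it and the grasp point (between the pads) lies 3 mm ahead of it; x points along the fingers, y is the direction in which the jaws open and shut, and the axes are right-handed (so a half turn about x gives the same grasp; the last joint's range is limited). The gripper opens to 85 mm and grips with 20 to 120 N. Pads are 22 mm wide; open, the fingers measure 114 mm over their backs; the gripper's body (76 mm by 85 mm) begins 54 mm behind the grasp point. The pads swing forward as they close: fully open they stand 13 mm farther back than shut.
Start: joints at [1.156, 0.423, 1.63, -0, 1.089, -0.019], TCP at [0.241, 0.577, 0.253] pointing down, gripper open.
Joint ranges: [-3, 3], [-0.9, 2.11], [0.09, 2.58], [-1.31, 4.45], [0.11, 2.69], [-2.54, 2.54]. Speed limits (rad/s): [2.39, 2.39, 3.01, 3.14, 3.14, 3.14].

### API

Orientations are given as a rotation vector (axis times angle).
In Python, from rig import manip gives the robot as it stands. The module is installed in compiled form; this text tells all that it offers. Calls block until the motion is done:
- manip.move_to(position, orientation): joint-space move of the TCP to a pose.
- manip.servo_line(position, orientation=None, rate=0.15): straight line of the TCP; orientation=None keeps the orientation; rate is the mean speed in m/s.
- manip.set_joints(angles): joint-space move.
- manip.command_gripper(opening, f_grip=None): finger opening in m; f_grip is the grip in N (None keeps the last); returns when the fingers have stopped.
- manip.hold(seconds).
- manip.solve_ik(position, orientation): joint angles nearest the present ones, or None.
- manip.camera(name): name is "scene" or "side" or "wrist"; returns a dict with "image" (480x640x3 uint8, red, green, blue), "fx", "fy", "cx", "cy" (pixels), "k1" (the pictures are not rectified: a ray, as slopes to the right and down, at radius r is drawn at 1 + k1 r^2 times it, then the intrinsics apply), "cam_to_world" (4x4, takes a point from camera to world coordinates); the wrist camera has in their place "mount" (4x4, takes a point from camera to tool coordinates, whose origin is the TCP and whose axes are the tool frame's). Camera axes: x right, y down, z forward; pixel columns grow to the right and rows downward; lengths in m; the calibration is good to about 2 mm. A picture is of the moment at which its call begins: read the wrist's pose just before it. There is no depth.
A pose or a line that the arm cannot do raises manip.IKError and nothing moves.
- manip.sign_off(): hands the job in, once; it reports no verdict.
Readings, each from a call of its own:
- manip.get_time(): time.
- manip.get_joint_positions(): joint angles.
- manip.get_joint_vel(): joint speeds.
- manip.get_tau(): joint torques, N m.
- manip.get_position(): TCP position.
- manip.get_ee_rot(): TCP orientation.
- manip.get_contact_force(): force on the tool from outside, world axes, zero at the start.
- manip.get_torque(): the same for the moment, N m.
- manip.get_width(): finger opening in m.
Only numpy, scipy, OpenCV 4.12 (cv2) and the standard library are available. Lean on these libraries where they do the work, as an engineer would, in place of code of your own. Each camera call takes 0.05 s, during which the arm holds its last target.

## Working session

There is one attempt and no reset: what is moved stays moved. The work goes in short steps, each a Python script; the robot and the scene stay as the last script left them, time stands still between calls to the robot, and variables do not carry over. Pictures are saved under pics/ and viewed, and the job is handed in when it is done.

```bash
mkdir -p pics; ls; python3 - <<'E'
from rig import manip
import cv2,numpy as np
print(manip.get_time(),manip.get_position(),manip.get_ee_rot(),manip.get_width())
for n in ["scene","side","wrist"]:
    c=manip.camera(n); cv2.imwrite(f"pics/{n}0.png",c["image"][:,:,::-1])
    print(n,{k:(np.round(v,4).tolist() if k!="image" else 0) for k,v in c.items()})
print(manip.get_time())
E
```

```text
pics
0.0 [0.24072062 0.57621114 0.25253533] [ 0.30929515  1.54875062 -0.31169003] 0.08543541872733892
scene {'image': 0, 'fx': 593.6555, 'fy': 593.6555, 'cx': 328.4114, 'cy': 231.2685, 'k1': -0.0622, 'cam_to_world': [[0.774, -0.6007, 0.2003, 0.1329], [-0.6332, -0.7326, 0.2497, -0.4182], [-0.0032, -0.3201, -0.9474, 1.7728], [0.0, 0.0, 0.0, 1.0]]}
side {'image': 0, 'fx': 476.7867, 'fy': 476.7867, 'cx': 324.328, 'cy': 245.0456, 'k1': 0.0315, 'cam_to_world': [[0.9103, -0.37, 0.1853, 0.2665], [-0.4138, -0.8135, 0.4085, -0.3985], [-0.0004, -0.4486, -0.8937, 1.0611], [0.0, 0.0, 0.0, 1.0]]}
wrist {'image': 0, 'fx': 332.5947, 'fy': 332.5947, 'cx': 324.8534, 'cy': 240.7342, 'k1': 0.0155, 'mount': [[0.0009, -0.2675, 0.9636, -0.1213], [1.0, 0.0004, -0.0008, 0.0004], [-0.0001, 0.9636, 0.2675, -0.0677], [0.0, 0.0, 0.0, 1.0]]}
0.15
```

View pics/scene0.png

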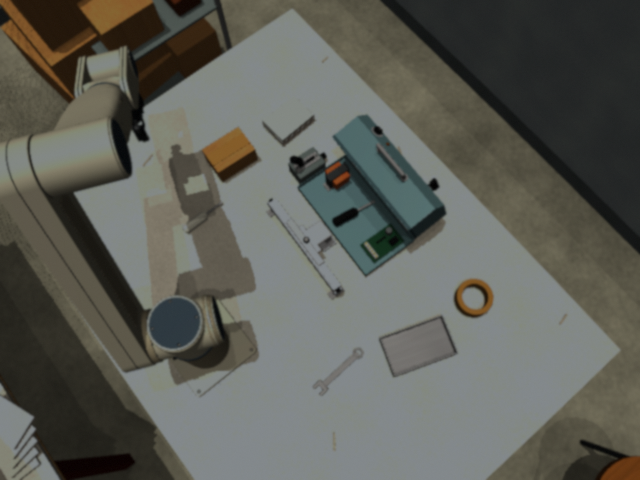

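View pics/side0.png

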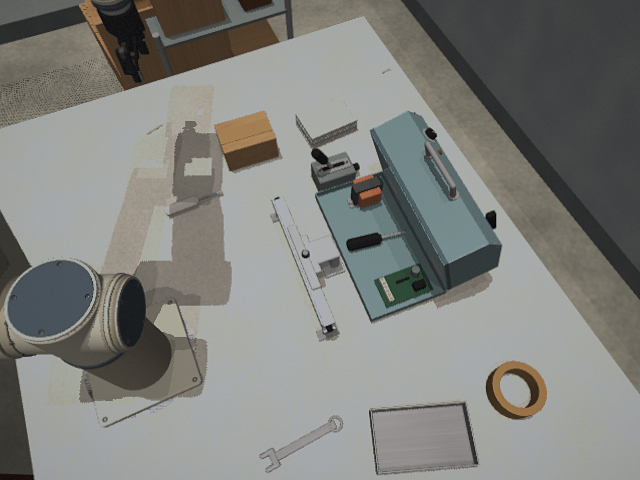

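View pics/wrist0.png

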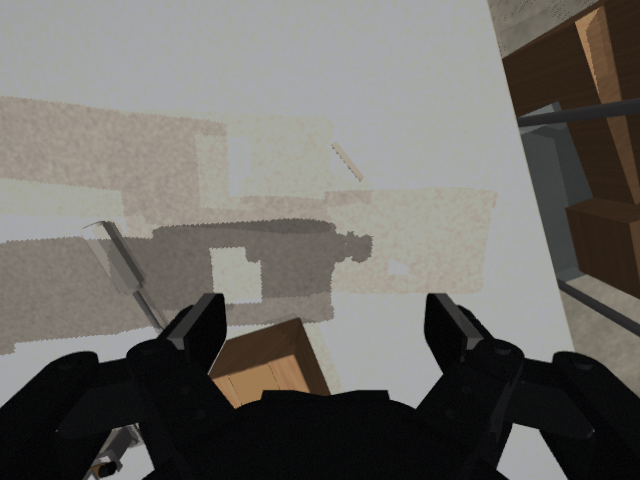

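```bash
python3 - <<'E'
import cv2
s=cv2.imread("pics/side0.png")
cv2.imwrite("pics/side_crop.png",cv2.resize(s[90:350,260:510],None,fx=2.3,fy=2.3,interpolation=cv2.INTER_CUBIC))
cv2.imwrite("pics/side_crop2.png",cv2.resize(s[150:300,300:450],None,fx=4,fy=4,interpolation=cv2.INTER_CUBIC))
s=cv2.imread("pics/scene0.png")
cv2.imwrite("pics/scene_crop.png",cv2.resize(s[105:305,255:455],None,fx=3,fy=3,interpolation=cv2.INTER_CUBIC)*1)
E
```

```text
(no output)
```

View pics/side_crop.png

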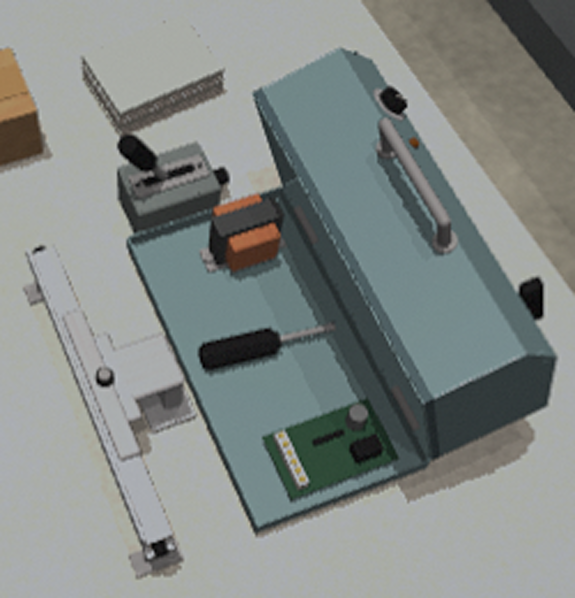

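View pics/side_crop2.png

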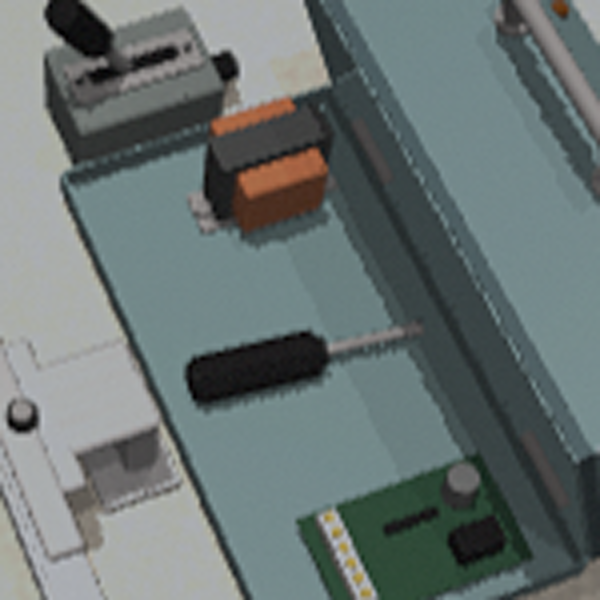

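View pics/scene_crop.png

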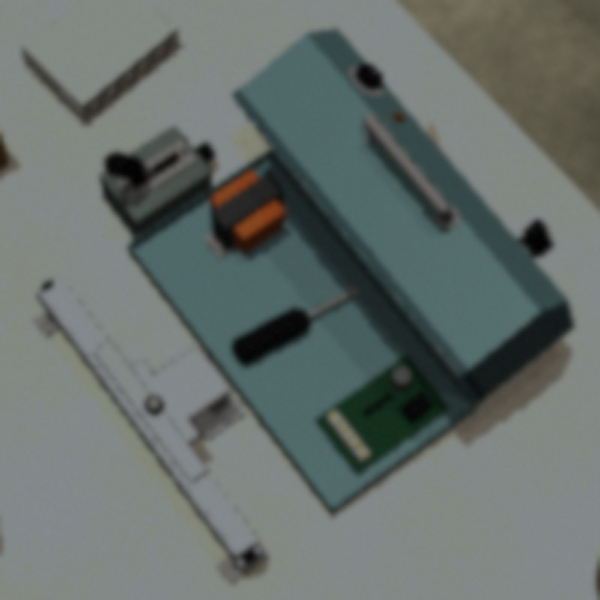

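```bash
cat > h.py <<'E'
import numpy as np,cv2
from rig import manip
from scipy.spatial.transform import Rotation as R
def ray(cam,u,v,T=None):
    K=np.array([[cam["fx"],0,cam["cx"]],[0,cam["fy"],cam["cy"]],[0,0,1]])
    p=cv2.undistortPoints(np.array([[[u,v]]],float),K,np.array([cam["k1"],0,0,0.]))[0,0]
    if T is None: T=cam["cam_to_world"]
    T=np.array(T)
    d=T[:3,:3]@np.array([p[0],p[1],1]); return T[:3,3],d/np.linalg.norm(d)
def onz(cam,u,v,z,T=None):
    o,d=ray(cam,u,v,T); return o+d*(z-o[2])/d[2]
def tri(rays):
    A=np.zeros((3,3));b=np.zeros(3)
    for o,d in rays:
        P=np.eye(3)-np.outer(d,d);A+=P;b+=P@o
    x=np.linalg.solve(A,b); return x,[np.linalg.norm((np.eye(3)-np.outer(d,d))@(x-o)) for o,d in rays]
def toolT():
    T=np.eye(4);T[:3,:3]=R.from_rotvec(manip.get_ee_rot()).as_matrix();T[:3,3]=manip.get_position();return T
def wristcam():
    T=toolT();c=manip.camera("wrist");c["T"]=T@np.array(c["mount"]);return c
def ori(xdir,ydir):
    x=np.array(xdir,float);x/=np.linalg.norm(x);y=np.array(ydir,float);y-=x*(x@y);y/=np.linalg.norm(y)
    return R.from_matrix(np.column_stack([x,y,np.cross(x,y)])).as_rotvec()
E
python3 - <<'E'
from h import *
np.set_printoptions(precision=4,suppress=True)
S=manip.camera("side");C=manip.camera("scene")
pts={"FL":((316.3,194.5),(299,188.3),.03),"FR":((371.7,320.4),(366,276),.03),
"drvh":((364.3,241.7),(255+90.3,105+112.3),.026),"drvtip":((405,231.8),(255+119,105+97),.017),
"handleL":((260+384/2.3,90+128/2.3),(255+370/3,105+122/3),.3),"handleR":((260+446/2.3,90+240/2.3),(255+449/3,105+217/3),.3),
"wing":((260+531/2.3,90+298/2.3),(255+537/3,105+238/3),.2),
"grip":((300+80/4,150+25/4),(255+124/3,105+167/3),.125),
"hoodtopR":((260+552/2.3,90+357/2.3),(255+571/3,105+323/3),.3),
"trayA":((370,406),None,.032),"trayB":((466,402),None,.032),"trayC":((478,467),None,.032),"trayD":((376,474),None,.032)}
for k,(s,c,z) in pts.items():
    print(k,onz(S,*s,z),onz(C,*c,z) if c else "",*(tri([ray(S,*s),ray(C,*c)]) if c else ""))
E
```

```text
FL [0.5214 0.2129 0.03  ] [0.5204 0.212  0.03  ] [0.5199 0.2105 0.0341] [np.float64(0.0004472807948418102), np.float64(0.000447280794841927)]
FR [ 0.4987 -0.143   0.03  ] [ 0.4989 -0.1414  0.03  ] [ 0.5025 -0.1387  0.0127] [np.float64(3.099984935290747e-05), np.float64(3.099984935296559e-05)]
drvh [0.5735 0.0427 0.026 ] [0.5723 0.0444 0.026 ] [0.5753 0.0464 0.0175] [np.float64(0.0007899832845061854), np.float64(0.0007899832845065293)]
drvtip [0.6805 0.0294 0.017 ] [0.6782 0.0287 0.017 ] [0.6761 0.026  0.026 ] [np.float64(0.0008091072883570948), np.float64(0.0008091072883572294)]
handleL [0.7015 0.0663 0.3   ] [0.7085 0.0755 0.3   ] [0.7217 0.0873 0.2652] [np.float64(0.00035169735169725134), np.float64(0.0003516973516971909)]
handleR [ 0.6904 -0.0543  0.3   ] [ 0.7013 -0.0416  0.3   ] [ 0.7262 -0.0252  0.2356] [np.float64(4.5793001263787354e-05), np.float64(4.579300126370089e-05)]
wing [ 0.7829 -0.0938  0.2   ] [ 0.7908 -0.086   0.2   ] [ 0.8112 -0.0764  0.1521] [np.float64(0.0006057228105798681), np.float64(0.0006057228105795817)]
grip [0.5505 0.2527 0.125 ] [0.5497 0.2545 0.125 ] [0.5518 0.257  0.1189] [np.float64(0.0005681903229091384), np.float64(0.000568190322908744)]
hoodtopR [ 0.7084 -0.1802  0.3   ] [ 0.717  -0.1863  0.3   ] [ 0.7192 -0.1803  0.2868] [np.float64(0.004946659272344777), np.float64(0.004946659272344653)]
trayA [ 0.412  -0.3044  0.032 ] 
trayB [ 0.5959 -0.3786  0.032 ] 
trayC [ 0.5519 -0.4906  0.032 ] 
trayD [ 0.3658 -0.4205  0.032 ]
```

```bash
cat >> h.py <<'E'
np.set_printoptions(precision=4,suppress=True)
YAW=-0.063
O=np.array([0.605,0.0295,0])
def mx(): return np.array([np.cos(YAW),np.sin(YAW),0])
def my(): return np.array([-np.sin(YAW),np.cos(YAW),0])
def M(x,y,z): return O+mx()*x/1e3+my()*y/1e3+np.array([0,0,z/1e3])
Z=np.array([0,0,1.])
E
python3 - <<'E'
from h import *
print(R.from_rotvec(manip.get_ee_rot()).as_matrix())
q=manip.solve_ik([0.51,0.04,0.27],ori(-Z,[0,1,0])); print(q)
q2=manip.solve_ik([0.51,0.04,0.27],ori(-Z,[0,-1,0])); print(q2)
manip.set_joints(q)
c=wristcam(); print(manip.get_time(),manip.get_position())
cv2.imwrite("pics/w1.png",c["image"][:,:,::-1])
import pickle; pickle.dump(c,open("w1.pkl","wb"))
E
```

```text
[[-0.0003  0.3855  0.9227]
 [-0.0007  0.9227 -0.3855]
 [-1.     -0.0007 -0.    ]]
[ 0.055   0.2355  1.8626 -0.      1.0435 -1.5158]
[ 0.055   0.2355  1.8626 -0.      1.0435  1.6258]
2.45 [0.5101 0.0407 0.27  ]
```

View pics/w1.png

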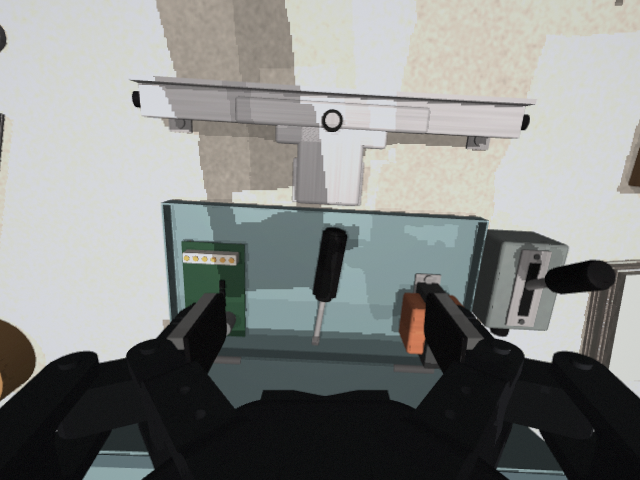

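```bash
python3 - <<'E'
from h import *
import pickle
c=pickle.load(open("w1.pkl","rb"))
im=cv2.cvtColor(c["image"],cv2.COLOR_RGB2BGR)
cv2.imwrite("pics/w1c.png",cv2.resize(im[190:360,150:510],None,fx=2.2,fy=2.2,interpolation=cv2.INTER_CUBIC))
g=im[215:320,290:365].max(axis=2)
m=(g<60).astype(np.uint8)
n,l,st,ce=cv2.connectedComponentsWithStats(m); k=1+np.argmax(st[1:,4]); print(st[k],ce[k]+[290,215])
cn=cv2.findContours((l==k).astype(np.uint8),0,2)[0][0]; print(cv2.minAreaRect(cn))
u,v=ce[k]+[290,215]
h=onz(c,u,v,.026,c["T"]); t=onz(c,317,342,.02,c["T"]); print("drv",h,t,np.linalg.norm((t-h)[:2]),np.arctan2(*(t-h)[[1,0]]))
L=onz(c,487.5,218,.03,c["T"]);Rr=onz(c,164,203,.03,c["T"]); print(L,Rr,np.linalg.norm(L-Rr),np.arctan2(-(L-Rr)[0],(L-Rr)[1]))
E
```

```text
[  23   12   34   75 1735] [329.2184 263.253 ]
((38.596153259277344, 49.01923370361328), (25.102867126464844, 75.11248016357422), 11.309932708740234)
drv [0.571  0.0458 0.026 ] [0.6783 0.0309 0.02  ] 0.10832790040722132 -0.1381087107565073
[0.5166 0.2199 0.03  ] [ 0.5003 -0.1345  0.03  ] 0.3547959979273619 -0.046077150600245545
```

View pics/w1c.png

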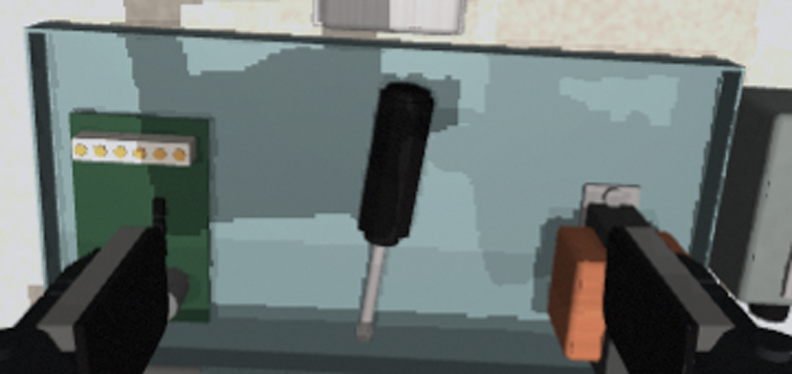

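```bash
sed -i 's/^YAW=.*/YAW=-0.054/; s/^O=.*/O=np.array([0.604,0.034,0])/' h.py
python3 - <<'E'
from h import *
a=-0.137; f=np.array([np.cos(a),np.sin(a),0]); y=np.array([-np.sin(a),np.cos(a),0])
x=f*np.sin(.1)-Z*np.cos(.1); o=ori(x,y)
h=np.array([.572,.045,.026])
p=h-x*.0125
manip.command_gripper(.06)
manip.move_to(p-x*.12,o)
manip.servo_line(p,o,rate=.12)
print(manip.get_position(),manip.get_contact_force())
manip.command_gripper(.01,40)
print(manip.get_width(),manip.get_contact_force(),manip.get_position())
q=p+Z*.1
manip.servo_line(q,o,rate=.12)
print(manip.get_width(),manip.get_contact_force(),manip.get_time())
c=wristcam(); cv2.imwrite("pics/w2.png",c["image"][:,:,::-1])
E
```

```text
[0.5712 0.0452 0.0391] [-0.3627 -0.3261  0.6319]
0.02676090181058879 [-1.3636  0.0919  5.1034] [0.5712 0.0452 0.0393]
0.027456549718373406 [-0.3782  0.6666 -0.6183] 5.9083
```

View pics/w2.png

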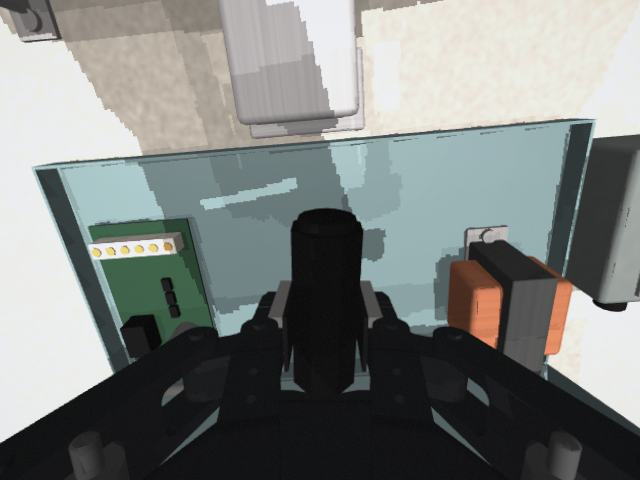

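```bash
python3 - <<'E'
from h import *
C=manip.camera("scene")
P=[onz(C,*p,.032) for p in [(380,350),(443,317),(457,352),(396,376)]]
print(np.array(P),np.mean(P,0))
f=np.array([np.cos(-.137),np.sin(-.137),0])
p=manip.get_position(); o=manip.get_ee_rot()
manip.servo_line(p-f*.09+Z*.07,o,rate=.2)
a=-.383; f=np.array([np.cos(a),np.sin(a),0]); y=np.array([-np.sin(a),np.cos(a),0])
o=ori(-Z,y)
t=np.array([.481,-.4,0])-f*.035
manip.move_to(t+Z*.2,o)
print(manip.get_time(),manip.get_position(),manip.get_width())
c=wristcam(); cv2.imwrite("pics/w3.png",c["image"][:,:,::-1])
import pickle; pickle.dump(c,open("w3.pkl","wb"))
c=manip.camera("side"); cv2.imwrite("pics/s3.png",c["image"][:,:,::-1])
E
```

```text
[[ 0.3863 -0.3364  0.032 ]
 [ 0.5937 -0.3817  0.032 ]
 [ 0.5555 -0.4836  0.032 ]
 [ 0.3733 -0.4219  0.032 ]] [ 0.4772 -0.4059  0.032 ]
8.3583 [ 0.4489 -0.386   0.1998] 0.027088026253707632
```

View pics/w3.png

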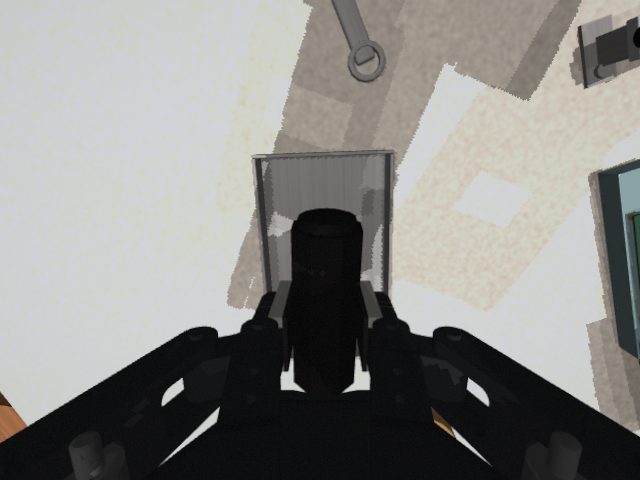

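View pics/s3.png

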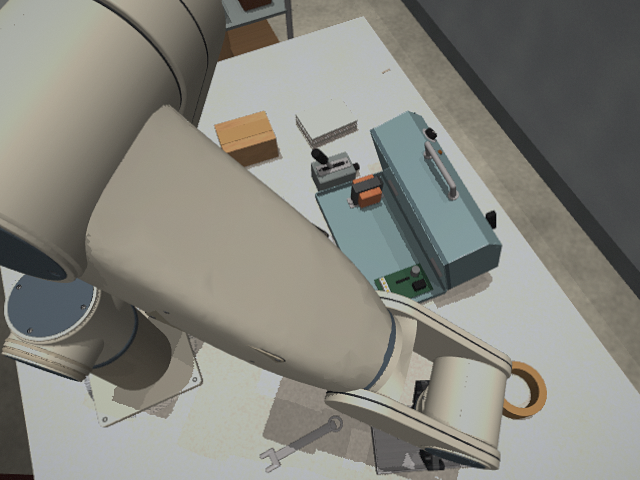

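```bash
python3 - <<'E'
from h import *
import pickle
c=pickle.load(open("w3.pkl","rb"))
A=onz(c,253,156,.032,c["T"]);B=onz(c,393,151,.032,c["T"]);print(A,B,np.linalg.norm(A-B))
f=np.cross(B-A,Z);f/=np.linalg.norm(f); a=np.arctan2(f[1],f[0]); ctr=(A+B)/2+f*.1;print(ctr,a)
ctr=(ctr+np.array([.481,-.4,0]))/2; ctr[2]=0
y=np.array([-np.sin(a),np.cos(a),0]);o=ori(-Z,y)
t=ctr-f*.033
manip.servo_line(t+Z*.07,o,rate=.2)
manip.servo_line(t+Z*.031,o,rate=.08)
print(manip.get_contact_force())
manip.command_gripper(.045)
manip.servo_line(t+Z*.13,o,rate=.25)
print(manip.get_width(),manip.get_time())
c=wristcam(); cv2.imwrite("pics/w4.png",c["image"][:,:,::-1])
E
```

```text
[ 0.3695 -0.419   0.032 ] [ 0.4095 -0.3084  0.032 ] 0.11761205434830523
[ 0.4835 -0.3978  0.032 ] -0.347263829014721
[-0.3326 -0.4169  0.1965]
0.045365302442748244 10.7583
```

View pics/w4.png

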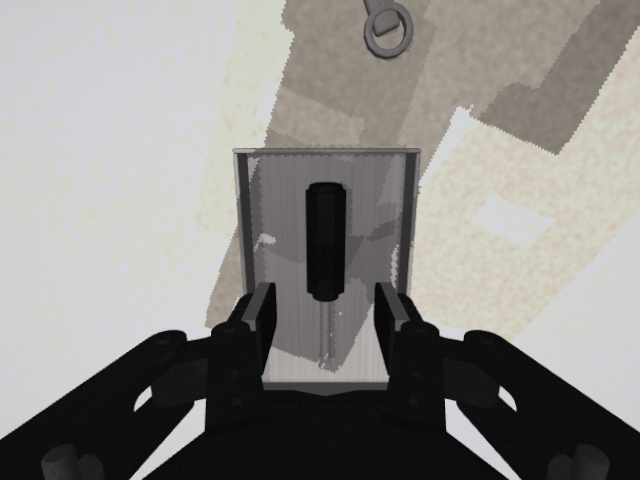

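```bash
cat >> h.py <<'E'
def bar(th):
    p=th+np.arctan2(85,232); return M(95-247*np.cos(p),0,30+247*np.sin(p))
def hori(a): # tool tilted forward by a, jaws in machine x-z plane
    d=mx()*np.sin(a)-Z*np.cos(a); yy=mx()*np.cos(a)+Z*np.sin(a); return d,ori(d,yy)
E
python3 - <<'E'
from h import *
p=manip.get_position()
b=bar(1.28); d,o=hori(.15); print(b)
print(manip.solve_ik(b-d*.1,o),manip.solve_ik(b,o),manip.solve_ik(bar(0),hori(0.1)[1]))
manip.servo_line(p+Z*.2,rate=.3)
manip.move_to(b-d*.11,o)
c=wristcam(); cv2.imwrite("pics/w5.png",c["image"][:,:,::-1]); print(manip.get_time(),manip.get_position())
import pickle; pickle.dump(c,open("w5.pkl","wb"))
E
```

```text
[0.7137 0.0281 0.2765]
[ 0.0292  0.3696  1.4315 -0.0134  1.191   0.0873] [ 0.0274  0.4736  1.4994 -0.0143  1.0192  0.088 ] [ 0.0703  0.4011  2.1139 -0.0246  0.5275  0.145 ]
13.45 [0.6972 0.0281 0.3847]
```

View pics/w5.png

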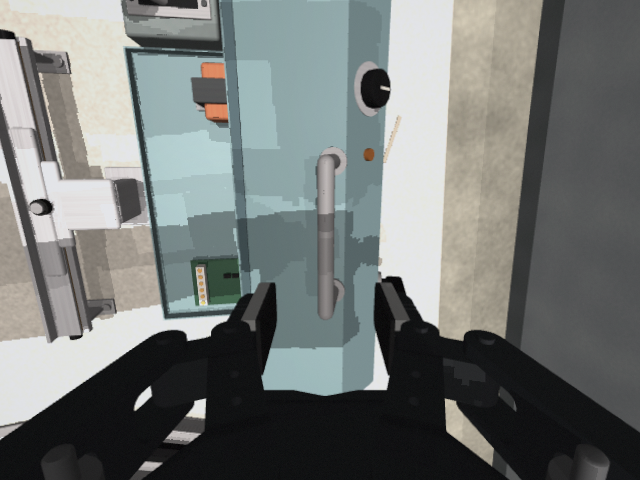

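```bash
python3 - <<'E'
from h import *
import pickle
c=pickle.load(open("w5.pkl","rb"))
A=onz(c,326.5,152,.2765,c["T"]);B=onz(c,325.5,319,.2765,c["T"]);print(A,B,np.linalg.norm(A-B),(A+B)/2,np.arctan2(-(A-B)[0],(A-B)[1]), bar(1.28))
# chassis front edge
A=onz(c,126,50,.03,c["T"]);B=onz(c,164,317,.03,c["T"]);print(A,B,np.linalg.norm(A-B),np.arctan2(-(A-B)[0],(A-B)[1]))
O2=(A+B)/2+mx()*.095; print(O2)
E
```

```text
[0.7181 0.0927 0.2765] [ 0.7108 -0.0313  0.2765] 0.12412574285896741 [0.7145 0.0307 0.2765] -0.05880260342409383 [0.7137 0.0281 0.2765]
[0.5218 0.2167 0.03  ] [ 0.5013 -0.1341  0.03  ] 0.35145486234463746 -0.058312064997718585
[0.6064 0.0362 0.03  ]
```

```bash
sed -i 's/^YAW=.*/YAW=-0.057/; s/^O=.*/O=np.array([0.6055,0.036,0])/' h.py
python3 - <<'E'
from h import *
b=bar(1.28); d,o=hori(.15); print(b)
manip.command_gripper(.05)
manip.servo_line(b-d*.010,o,rate=.1)
print(manip.get_contact_force(),manip.get_position())
manip.command_gripper(.0,40)
print(manip.get_width(),manip.get_contact_force(),manip.get_position(),manip.get_time())
for th in [1.26,1.22,1.18]:
    d,o=hori(.15); manip.servo_line(bar(th)-d*.010,o,rate=.05)
    print(th,manip.get_contact_force(),manip.get_width(),manip.get_time())
c=wristcam(); cv2.imwrite("pics/w6.png",c["image"][:,:,::-1])
E
```

```text
[0.7152 0.0297 0.2765]
[ 0.4098 -1.0358  0.3071] [0.7142 0.0299 0.2874]
0.010234711988194553 [-8.1998 -0.3241  5.021 ] [0.7124 0.0299 0.2869] 15.2667
1.26 [ 2.6239  0.0496 -0.6573] 0.010250345511233024 15.5167
1.22 [2.4658 0.1152 1.9126] 0.010207909539517526 15.8667
1.18 [ 1.292  -0.5211  5.0308] 0.010344502767831524 16.2167
```

View pics/w6.png

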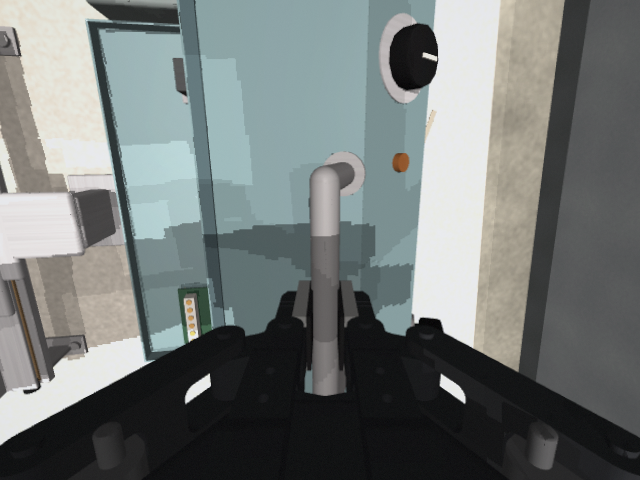

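```bash
cat > arc.py <<'E'
from h import *
import sys,pickle,os
def run(ths,off=0.,rate=.06,lim=30,k=1e-4):
    for th in ths:
        b=bar(th); H=M(95,0,30); r=(b-H); r/=np.linalg.norm(r)
        a=.15-.1*(1.28-th)/1.28
        d,o=hori(a); manip.servo_line(b-d*.010+r*off,o,rate=rate)
        F=manip.get_contact_force(); Fr=F@r; t=np.cross(my(),r)
        off+=np.clip(k*Fr,-.001,.001)
        print(round(th,2),F,"Fr %.1f Ft %.1f off %.4f w %.4f t %.2f"%(Fr,F@t,off,manip.get_width(),manip.get_time()))
        if np.linalg.norm(F)>lim: print("STOP");break
    return off
E
python3 - <<'E'
from arc import *
run(np.arange(1.12,.39,-.06))
c=manip.camera("side"); cv2.imwrite("pics/s6.png",c["image"][:,:,::-1])
E
```

```text
1.12 [ 1.754  -0.8973  6.879 ] Fr 6.7 Ft 2.5 off 0.0007 w 0.0105 t 16.66
1.06 [ 0.8032 -1.7485  6.5082] Fr 6.3 Ft 1.9 off 0.0013 w 0.0105 t 17.06
1.0 [ 0.1453 -0.5379  5.7552] Fr 5.6 Ft 1.4 off 0.0019 w 0.0101 t 17.46
0.94 [-0.6483 -1.6514  4.3181] Fr 4.3 Ft 0.7 off 0.0023 w 0.0103 t 17.86
0.88 [-0.4306 -0.5737 -0.7847] Fr -0.6 Ft -0.6 off 0.0022 w 0.0101 t 18.26
0.82 [-0.0639 -2.5923  0.5426] Fr 0.5 Ft 0.3 off 0.0023 w 0.0105 t 18.66
0.76 [-1.033  -2.3084  1.2448] Fr 1.5 Ft -0.3 off 0.0024 w 0.0101 t 19.06
0.7 [-1.7021 -1.6646  1.2139] Fr 1.9 Ft -0.8 off 0.0026 w 0.0105 t 19.46
0.64 [ 0.167  -1.507  -2.1741] Fr -2.0 Ft -1.0 off 0.0024 w 0.0103 t 19.86
0.58 [ 0.5348 -0.5818 -4.0889] Fr -3.6 Ft -2.0 off 0.0020 w 0.0106 t 20.26
0.52 [-2.7631  0.1513 -0.168 ] Fr 1.7 Ft -2.2 off 0.0022 w 0.0103 t 20.66
0.46 [ 0.5096  0.3827 -4.0668] Fr -3.3 Ft -2.4 off 0.0019 w 0.0105 t 21.06
0.4 [-1.4386  0.7124 -2.3043] Fr -0.5 Ft -2.7 off 0.0018 w 0.0101 t 21.46
```

View pics/s6.png

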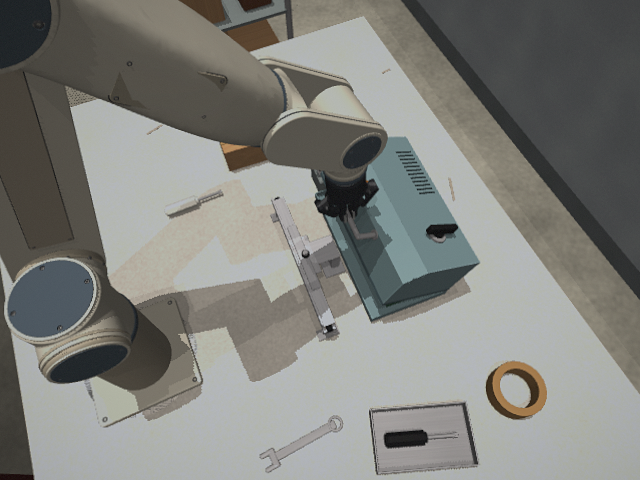

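```bash
python3 - <<'E'
from arc import *
off=run([.34,.28,.22,.16,.11,.07,.04],off=.0018)
off=run([.025,.015,.007,0,-.006,-.012,-.018],off=off,rate=.03,lim=18)
print(manip.get_position()-bar(0))
c=manip.camera("side"); cv2.imwrite("pics/s7.png",c["image"][:,:,::-1])
c=wristcam(); cv2.imwrite("pics/w7.png",c["image"][:,:,::-1])
E
```

```text
0.34 [-3.1927  0.7295 -2.3099] Fr 1.0 Ft -3.8 off 0.0019 w 0.0100 t 21.91
0.28 [-0.0281  0.6716 -4.1481] Fr -2.4 Ft -3.4 off 0.0017 w 0.0103 t 22.31
0.22 [-1.4516  0.0001 -4.3297] Fr -1.1 Ft -4.4 off 0.0015 w 0.0103 t 22.71
0.16 [-0.6368 -0.4588 -5.0299] Fr -1.9 Ft -4.7 off 0.0014 w 0.0101 t 23.11
0.11 [-2.4648 -0.0661 -5.0408] Fr -0.0 Ft -5.6 off 0.0014 w 0.0104 t 23.47
0.07 [-4.2477 -0.1228 -3.6061] Fr 2.4 Ft -5.0 off 0.0016 w 0.0100 t 23.78
0.04 [-4.5063  0.7822 -4.0592] Fr 2.7 Ft -5.5 off 0.0019 w 0.0104 t 24.06
0.03 [-3.5584 -1.2626 -4.8518] Fr 1.5 Ft -5.8 off 0.0020 w 0.0104 t 24.33
0.01 [-2.3081 -0.6607 -5.1263] Fr 0.3 Ft -5.6 off 0.0020 w 0.0100 t 24.58
0.01 [-1.6248 -2.8252 -5.9364] Fr -0.7 Ft -6.1 off 0.0020 w 0.0100 t 24.83
0 [-3.8809 -2.1451  4.5018] Fr 5.1 Ft 2.9 off 0.0025 w 0.0105 t 25.08
-0.01 [-4.7653 -2.2967 14.316 ] Fr 9.2 Ft 11.9 off 0.0034 w 0.0102 t 25.33
-0.01 [-5.2018 -4.1749 23.4396] Fr 12.5 Ft 20.5 off 0.0044 w 0.0102 t 25.58
STOP
[-0.0021  0.0002  0.0107]
```

View pics/s7.png

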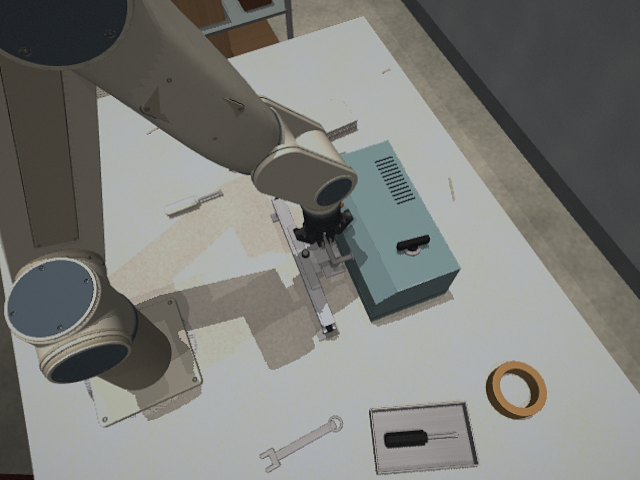

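View pics/w7.png

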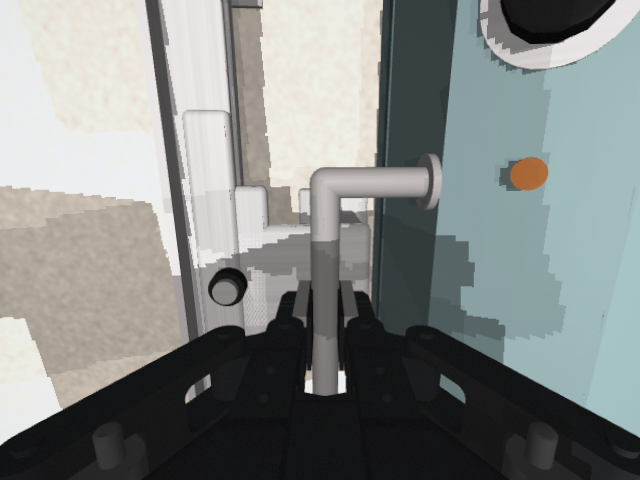

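```bash
python3 - <<'E'
from h import *
d,o=hori(.05); b=bar(0); r=b-M(95,0,30); r/=np.linalg.norm(r)
manip.servo_line(bar(-.002)-d*.010+r*.0022,o,rate=.03); print(manip.get_contact_force())
manip.command_gripper(.028); print(manip.get_contact_force(),manip.get_width())
p=manip.get_position()
manip.servo_line(p-d*.03,rate=.06); print(manip.get_contact_force())
manip.servo_line(p-d*.2,rate=.3)
w=M(20,-100,178)
o2=ori(-Z,my()); q=manip.solve_ik(w+Z*.12,o2); print(q)
manip.move_to(w+Z*.12,o2)
c=wristcam(); cv2.imwrite("pics/w8.png",c["image"][:,:,::-1]); print(manip.get_time(),w)
import pickle; pickle.dump(c,open("w8.pkl","wb"))
c=manip.camera("side"); cv2.imwrite("pics/s8.png",c["image"][:,:,::-1])
E
```

```text
[-3.5377 -2.8172 10.333 ]
[-0.4643 -0.5839  0.2323] 0.02796092968346016
[-0.2432  0.9468 -0.4171]
[-0.1236  0.3748  1.5941 -0.      1.1727 -1.6374]
29.225 [ 0.6198 -0.065   0.178 ]
```

View pics/w8.png

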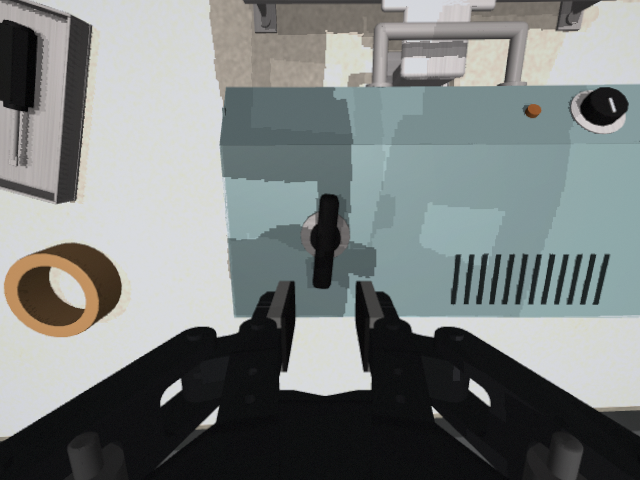

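View pics/s8.png

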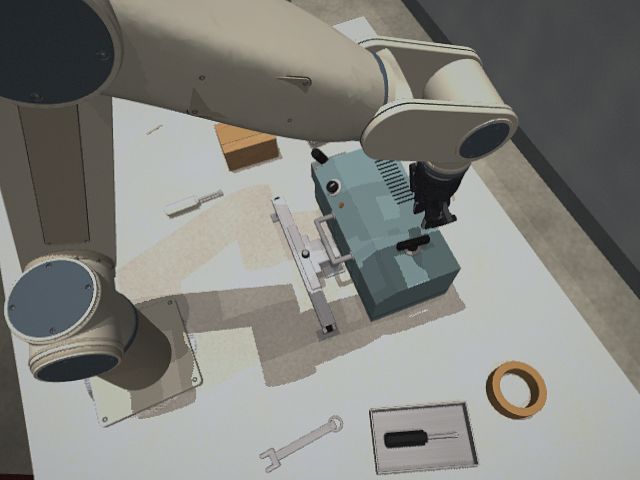

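```bash
python3 - <<'E'
from h import *
import pickle
c=pickle.load(open("w8.pkl","rb"))
im=cv2.cvtColor(c["image"],cv2.COLOR_RGB2GRAY)
m=(im[180:300,285:370]<45).astype(np.uint8)
n,l,st,ce=cv2.connectedComponentsWithStats(m);k=1+np.argmax(st[1:,4]);print(st[k],ce[k]+[285,180])
A=onz(c,329,195,.189,c["T"]);B=onz(c,321.5,288,.180,c["T"]);print(A,B,(A+B)/2,np.linalg.norm(A-B),np.arctan2((B-A)[1],(B-A)[0]),M(20,-100,178))
E
```

```text
[  26   14   30   95 1915] [325.1525 240.3123]
[ 0.5827 -0.0596  0.189 ] [ 0.6555 -0.0693  0.18  ] [ 0.6191 -0.0645  0.1845] 0.07390034299852266 -0.1319640980753315 [ 0.6198 -0.065   0.178 ]
```

```bash
python3 - <<'E'
from h import *
w=np.array([.6195,-.0648,.194])
a=-.1; o=ori(-Z,[-np.sin(a),np.cos(a),0])
manip.command_gripper(.05)
manip.move_to(w+Z*.05,o)
manip.servo_line(w,o,rate=.1); print(manip.get_contact_force())
manip.command_gripper(0,40); print(manip.get_width(),manip.get_contact_force(),manip.get_torque(),manip.get_position())
q=np.array(manip.get_joint_positions()); 
# tool-y angle = j1-j6 ; target = YAW (along mx)
tgt=q[0]-YAW
print(q,tgt)
for j in list(np.linspace(q[5],tgt,9)[1:])+[tgt+.03,tgt+.06]:
    q2=q.copy();q2[5]=j;manip.set_joints(q2)
    F=manip.get_contact_force();T=manip.get_torque();print(round(j,3),F,T,manip.get_width(),manip.get_time())
    if np.linalg.norm(F)>25 or abs(T[2])>.8: print("STOP");break
c=wristcam(); cv2.imwrite("pics/w9.png",c["image"][:,:,::-1])
E
```

```text
[ 1.462  -0.0464 -0.0033]
0.012910101916613584 [-1.0116  0.1446  5.4453] [0.1381 0.2553 0.0078] [ 0.6198 -0.0648  0.1948]
[-0.1233  0.4888  1.6762  0.0002  0.9755 -1.5941] -0.06628424278465783
-1.403 [-0.7795 -1.2537  2.201 ] [-0.1131  0.136  -0.1093] 0.012629302373498677 31.3167
-1.212 [-1.8216 -3.2831  1.9393] [-0.5061  0.31   -0.0571] 0.01306722452065223 31.6167
-1.021 [-2.7672 -5.5845  2.517 ] [-0.7738  0.3918 -0.0431] 0.012752025037359796 31.9167
-0.83 [-2.7138 -4.6709  3.4129] [-0.9316  0.5435 -0.0073] 0.013028874819337304 32.2167
-0.639 [-3.9484 -7.5314  2.7988] [-0.9972  0.6468 -0.064 ] 0.012916074320426702 32.5167
-0.448 [-3.9229 -6.3221  4.6864] [-1.0856  0.7712 -0.0938] 0.012891650054171888 32.8167
-0.257 [-5.3423 -7.3704  3.9208] [-1.1518  0.8817 -0.0599] 0.012922386516074464 33.1167
-0.066 [-5.9741 -6.1601  4.8016] [-0.9761  0.9993 -0.0734] 0.013086118402595963 33.4167
-0.036 [-6.341  -5.4042  4.8203] [-0.9014  1.0148  0.5918] 0.012933916883074516 33.6667
-0.006 [-6.3522 -5.1595  6.4141] [-0.919   1.0056  1.0698] 0.01310671250431482 33.9167
STOP
```

View pics/w9.png

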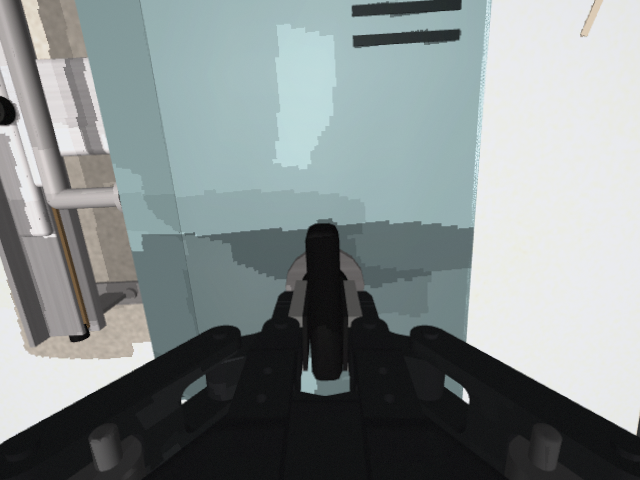

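```bash
python3 - <<'E'
from h import *
q=np.array(manip.get_joint_positions()); q[5]-=.045; manip.set_joints(q); print(manip.get_torque())
manip.command_gripper(.05)
p=manip.get_position(); manip.servo_line(p+Z*.13,rate=.25)
c=wristcam(); cv2.imwrite("pics/w10.png",c["image"][:,:,::-1])
manip.command_gripper(0)
o=ori(-Z,my())
manip.move_to(M(-135,217,260),o)
c=wristcam(); cv2.imwrite("pics/w11.png",c["image"][:,:,::-1]); print(manip.get_time())
c=manip.camera("side"); cv2.imwrite("pics/s11.png",c["image"][:,:,::-1])
E
```

```text
[-0.3329  0.2236  0.1344]
37.3083
```

View pics/w10.png

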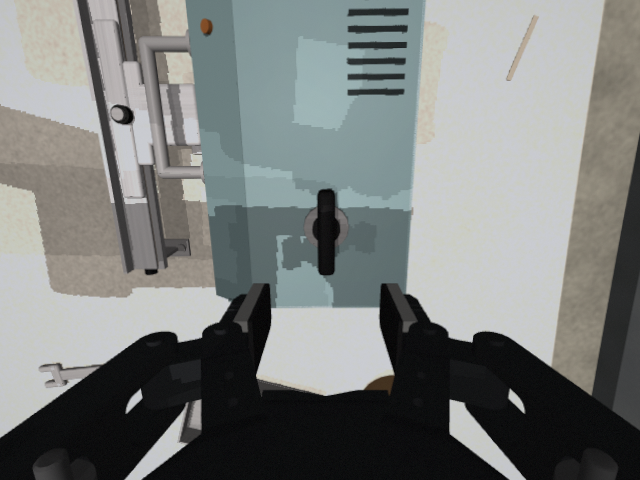

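View pics/w11.png

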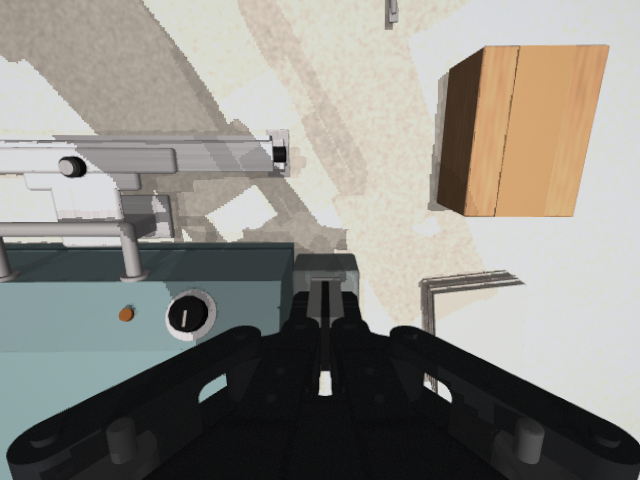

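View pics/s11.png

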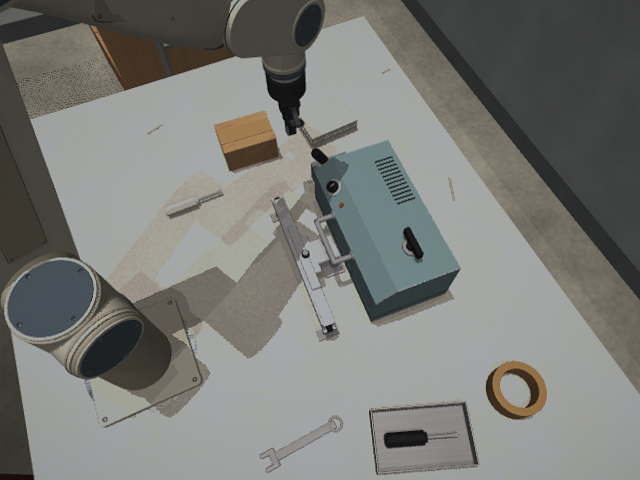

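```bash
python3 - <<'E'
from h import *
o=ori(-Z,my())
manip.servo_line(M(-135,217,137),o,rate=.25)
print(manip.get_contact_force())
for x in list(range(-115,-35,10))+list(range(-38,-5,4)):
    manip.servo_line(M(x,217,137),o,rate=.06)
    F=manip.get_contact_force(); print(x,F,(manip.get_position()-M(x,217,137))*1e3)
    if np.linalg.norm(F)>14: print("STOP");break
print(manip.get_time())
c=manip.camera("side"); cv2.imwrite("pics/s12.png",c["image"][:,:,::-1])
E
```

```text
[ 0.4922 -0.204   1.2351]
-115 [ 0.4001 -0.1889  0.5976] [ 0.4557 -0.036   0.3603]
-105 [ 0.2169 -0.8258 -0.2446] [ 0.3749  0.0007 -0.0359]
-95 [-0.1692 -0.197   0.6939] [ 0.4334 -0.0306 -0.0235]
-85 [ 0.4433  0.2117 -0.5662] [0.7681 0.0402 0.0623]
-75 [-0.018  -0.3411  0.6016] [0.685  0.0042 0.0081]
-65 [-0.3959 -0.5876  0.5454] [0.6884 0.0419 0.0438]
-55 [1.0687 0.1994 0.0405] [ 0.5822 -0.0413 -0.0431]
-45 [0.3253 0.7095 0.2137] [ 0.6571 -0.0157  0.0129]
-38 [ 0.0083 -0.1241  0.0596] [ 0.5015  0.0215 -0.0345]
-34 [-1.3645  0.3407 -0.5787] [ 0.1505 -0.0257 -0.0858]
-30 [-0.1721 -0.3502 -0.6006] [ 0.2165 -0.0584 -0.0281]
-26 [-0.5846 -0.1426  0.0943] [ 0.3813 -0.032   0.0661]
-22 [-3.4873 -0.2506  1.1789] [-0.1967 -0.0431 -0.1567]
-18 [-14.8654   1.9007   7.1774] [-3.3838  0.0703 -0.5323]
STOP
42.2167
```

View pics/s12.png

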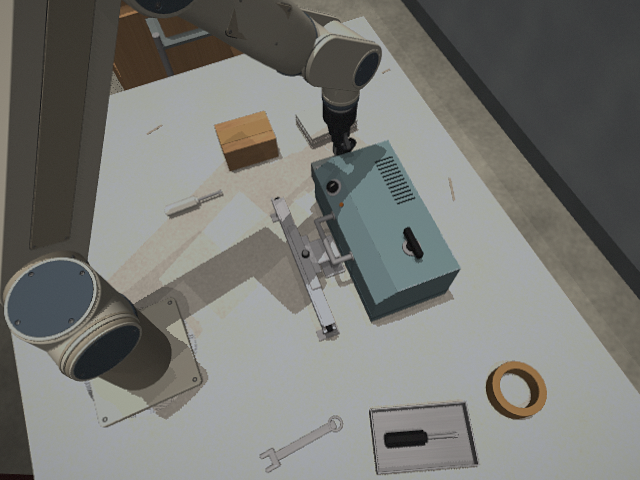

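```bash
python3 - <<'E'
from h import *
o=ori(-Z,my())
manip.servo_line(M(-60,217,137),o,rate=.1)
manip.servo_line(M(-130,217,260),o,rate=.25)
manip.move_to(M(-230,217,300),o)
print(manip.get_time())
c=manip.camera("side"); cv2.imwrite("pics/s13.png",cv2.resize(c["image"][90:350,260:510,::-1],None,fx=2.3,fy=2.3,interpolation=cv2.INTER_CUBIC))
c=wristcam(); cv2.imwrite("pics/w13.png",c["image"][:,:,::-1])
E
```

```text
44.0583
```

View pics/s13.png

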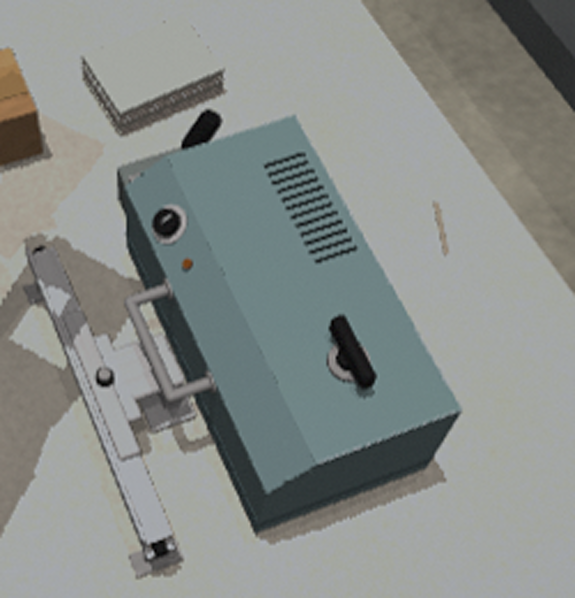

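View pics/w13.png

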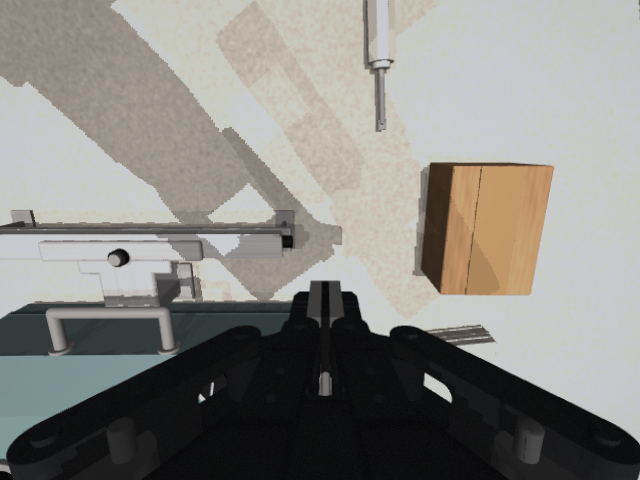

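```bash
python3 - <<'E'
from h import *
S=manip.camera("side")
def mm(p): d=p-O; return np.array([d@mx(),d@my(),d[2]])*1e3
print("grip",mm(onz(S,260+203/2.3,90+130/2.3,.127)), "expect 8,217")
A=onz(S,260+338/2.3,90+320/2.3,.189);B=onz(S,260+366/2.3,90+384/2.3,.189);print(mm(A),mm(B))
print("hood FR top corner",mm(onz(S,260+460/2.3,90+408/2.3,.155)),"expect 95,-180")
manip.hold(.3);manip.sign_off()
E
```

```text
grip [  7.0572 214.1253 127.    ] expect 8,217
[ 17.6545 -72.3574 189.    ] [  12.7941 -139.0377  189.    ]
hood FR top corner [  93.6244 -178.7856  155.    ] expect 95,-180
the job is handed in; nothing more can be done
```

The whole job is done in the order you asked, and I handed it in at about 45 s on the robot's clock, within the 72 s limit.

- **Screwdriver:** the black-handled one from the chassis lies flat in the tool tray. The pale look-alike on the bench was left alone.
- **Hood:** I held it by its handle all the way down, with forces of no more than about 8 N on the way. It reached its stop and I pressed it shut with about 25 N. Afterwards the camera put its rear right top corner within 2 mm of the shut position.
- **Latch:** I turned it clockwise until it hit its end stop, where the torque rose to about 1 N m. In the last picture the wing runs along the machine; a rough pixel estimate of its line came out about 4° off that, with the push against the stop as the firmer evidence.
- **Mains lever:** I pushed it to its end stop, where the force rose to about 15–17 N just where expected. Its grip then measured machine (7, 214), against the expected (8, 217) for on.

One thing disagreed early on: the cameras differed by up to about 7 mm on the machine's position. I averaged them and then corrected against the handle before gripping it. I did not measure the bystanders again, but none looked moved in the last pictures. The arm was clear of everything at hand-in.

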